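# Find the stiff push switch and fit it in the control box

## Robot

A 6-joint arm with a two-finger parallel gripper is mounted at the origin on a cart in front of the work surface, level with it; the furniture and walls round the work are solid. World frame = base frame: x ahead of the robot, y to its left, z up, the work surface at z = 0. Lengths are in m, angles in rad, forces in N, time in s.
With the tool pointing down it reaches from about 0.375 to 0.9 m from the base axis. Payload 3.1 kg.
Tool frame: the origin (TCP) lies at the very end of the fingers, on their centre line; the grasp point (between the pads) lies 19 mm behind it (env.grasp_offset is the distance from the TCP to the grasp point, in m); z points along the fingers, y is the line along which they close (so a half turn about z gives the same grasp; the last joint's range is limited). The gripper opens to 85 mm and grips with 20 to 120 N. Pads are 22 mm wide; open, the fingers measure 114 mm over their backs; the gripper's body (76 mm by 85 mm) begins 54 mm behind the grasp point. The pads swing forward as they close: fully open they stand 13 mm farther back than shut.
Start: joints at [-1.476, 0.527, 1.433, -0, 1.181, -0.178], TCP at [0.169, -0.602, 0.231] pointing down, gripper open.
Joint ranges: [-3.08, 3.08], [-0.75, 2.2], [0.22, 2.44], [-1.43, 4.57], [0, 2.65], [-2.85, 2.85]. Speed limits (rad/s): [2.79, 2.79, 3.14, 3.14, 3.14, 3.14].

## Interface

Orientations are given as a unit quaternion [x, y, z, w].
In Python, from rig import env gives the robot as it stands. The module is installed in compiled form; this text tells all that it offers.
- The arm moves only by the tool play_rows, never from a script. Its argument "steps" is a list that holds one entry, the list of rows, each a list of 4 numbers: the shift along the tool's x, y, z in cm, then the turn about the tool's z in rad. A call has 1 to 8 rows; each row shifts and turns the commanded pose from where the row before left it, along the tool's axes as they then stand; what a row does not reach is not made up. A row lasts 1/8 s, in which the tool goes at most 62.5 mm and 10.7 degrees, less where a joint would pass 70% of its speed; a pose out of reach is approached as far as the arm can. A call with a gripper value outside its range is refused whole. "claw" is the opening, from -1 (shut) to 1 (fully open), set as the call begins (left out, the last holds). The fingers move at their own pace and stop on an object; "newtons" is the grip in N (left out, the last holds). Time passes only in rows, so rows that do not move let the fingers close. It gives the time, the measured TCP pose, the force, the opening and the grip force at its end, in the units of the state.
- env.state(): the state, without advancing time (a new reading comes with each control period).
- env.get_image(name): name is "side" or "top"; returns a dict with "frame" (384x512x3 uint8, red, green, blue), "camera_matrix" (3x3 intrinsics, pixels), "camera_from_world" (4x4, takes a point from world to camera coordinates). Camera axes: x right, y down, z forward; pixel columns grow to the right and rows downward; lengths in m; the calibration is good to about 2 mm. A picture is of the moment at which its call begins. There is no depth.
- env.finish_job(): hands the job in; it is judged then, once.
The state is a dict: "time": time; "joint_pos": joint angles; "joint_velocities": joint speeds; "effort": joint torques, N m; "position": TCP position; "tool_rot": TCP orientation; "wrist_force": force on the tool from outside, world axes, zero at the start; "ft_torque": the same for the moment, N m; "width": opening from 0.0 (shut) to 1.0 (fully open); "grasp_force": force on a finger pad.
Only numpy, scipy, OpenCV 4.12 (cv2) and the standard library are available. Lean on these libraries where they do the work, as an engineer would, in place of code of your own. Each camera call takes 0.05 s, during which the arm holds its last target. There are 200 camera calls.

## Task

Test the three loose push switches: press the key of each, with no more than 25 N, until it clicks and stays down. One of them is clearly stiffer than the other two: that one belongs in the control box as the lamp cut-off, so set it upright and fully home in the empty square socket, and leave the two light ones standing where they are. All three keys must stay latched down, and the bottle, the filter cube and the dish are not to be disturbed.

Things in the scene. Friction and masses are not known exactly. Their poses are not given: they have to be found in the camera images.
- switch_a_center (a point): Centre of one of three like loose push switches: upright white housing 34 x 34 x 40 mm, about 150 g, with a round grey key 24 mm across in mid-top. The point is 20 mm above its underside, z up, x and y square to its sides. The key's height at rest differs and is not given: its top is 6 to 16 mm above the housing, that is 26 to 36 mm above this point.
- key_a (a joint): How far switch_a's key is pressed from its own rest, in m (0 = up). The push peaks at about 2 mm and gives way with a click by 4 mm; the key then drops by itself to 5 or 6 mm, stays, and yields little to more. Short of the click it springs back. Two switches click at about 4 N, the third at about 10 N; feel for it.
- switch_b_center (a point): Centre of one of three like loose push switches: upright white housing 34 x 34 x 40 mm, about 150 g, with a round grey key 24 mm across in mid-top. The point is 20 mm above its underside, z up, x and y square to its sides. The key's height at rest differs and is not given: its top is 6 to 16 mm above the housing, that is 26 to 36 mm above this point.
- key_b (a joint): How far switch_b's key is pressed from its own rest, in m (0 = up). The push peaks at about 2 mm and gives way with a click by 4 mm; the key then drops by itself to 5 or 6 mm, stays, and yields little to more. Short of the click it springs back. Two switches click at about 4 N, the third at about 10 N; feel for it.
- switch_c_center (a point): Centre of one of three like loose push switches: upright white housing 34 x 34 x 40 mm, about 150 g, with a round grey key 24 mm across in mid-top. The point is 20 mm above its underside, z up, x and y square to its sides. The key's height at rest differs and is not given: its top is 6 to 16 mm above the housing, that is 26 to 36 mm above this point.
- key_c (a joint): How far switch_c's key is pressed from its own rest, in m (0 = up). The push peaks at about 2 mm and gives way with a click by 4 mm; the key then drops by itself to 5 or 6 mm, stays, and yields little to more. Short of the click it springs back. Two switches click at about 4 N, the third at about 10 N; feel for it.
- socket (a point): Centre of the floor of the one empty square socket in the top of the control box: 38 x 38 mm, 14 mm deep, floor 10 mm above the worktop. x and y axes along the socket's sides, z up. The box is fixed, 100 x 120 mm (along those axes) and 24 mm tall; a black dial 28 mm across and 12 mm high stands on it 52 mm from the socket's centre, towards -y. A switch goes in upright, in any of the four quarter turns, its housing then 26 mm above the box.
- oil_bottle: Bystander: small brown dropper bottle, 27 mm across, 72 mm tall, origin under its centre.
- cube_g: Bystander: black filter cube, 34 x 39 x 35 mm, origin under its centre.
- petri_dish: Bystander: clear round dish, 57 mm across, 14 mm tall, origin under its centre.
Not all that is in view belongs to the job. What is shaped like the part that bears switch_a_center but blue or orange is not meant.

How it is judged:
At the end, for the whole second after the job is handed in: All three keys are latched (pressed more than 4.5 mm); the stiff switch is in the socket, upright within 0.06 rad, centred within 5 mm and standing on its floor within 2.5 mm; the two light switches stand upright within 30 mm of where they stood; all are at rest (value of joint each of key_a, key_b, key_c above 0.0045 m and horizontal distance between switch_b_center and socket below 0.005 m and z of switch_b_center in the frame of socket below 0.0225 m and angle between each of switch_b_center, switch_a_center, switch_c_center's own z axis and vertical below 0.06 rad and distance of each of switch_a_center, switch_c_center from where it was at the start of the episode below 0.03 m and linear speed of each of switch_a, switch_b, switch_c below 0.02 m/s); the robot touches nothing.
It fails at once if a switch's key is pushed with more than 25 N (contact force between any of key_a, key_b, key_c and anything else above 25 N).
It fails at once if a bystander (bottle, filter cube or dish) is moved by more than 20 mm (distance of any of oil_bottle, cube_g, petri_dish from where it was at the start of the episode above 0.02 m).
It fails at once if one of the two light switches is moved by more than 30 mm (distance of any of switch_a_center, switch_c_center from where it was at the start of the episode above 0.03 m).
It also fails if it takes over 67 s, if anything falls off the work surface, if the arm or the gripper's body presses on something with over 40 N, if the wrist force passes 120 N, or if a joint passes its speed limit or range.

## Working session

There is one attempt and no reset: what is moved stays moved. The work goes in short steps, Python scripts to look and compute and a tool call to move; the robot and the scene stay as the last step left them, time stands still between calls to the robot, and variables do not carry over. Pictures are saved under pics/ and viewed, at most 10 in all, crops included, and the job is handed in when it is done.

Besides the shell and the picture viewer there is one more tool, called after ">>>" by a JSON object that holds its "fn" and its "kwargs". play_rows: Moves the arm, as the interface text tells. Its arguments: {"type":"object","properties":{"steps":{"type":"array"},"claw":{"type":"number"},"newtons":{"type":"number"}},"required":["steps"]}

```bash
mkdir -p pics
cat > h.py <<'E'
import numpy as np, cv2
from rig import env
def snap(name,fn=None):
    im=env.get_image(name)
    if fn: cv2.imwrite('pics/'+fn,im['frame'][:,:,::-1])
    return im
def cast(im,u,v,z):
    K=im['camera_matrix'];T=im['camera_from_world'];R=T[:3,:3];t=T[:3,3]
    c=-R.T@t; d=R.T@np.linalg.inv(K)@np.array([u,v,1.])
    return c+d*(z-c[2])/d[2]
def proj(im,p):
    q=im['camera_from_world']@np.append(p,1); q=im['camera_matrix']@q[:3]; return q[:2]/q[2]
E
python3 - <<'E'
from h import *
for n in('side','top'):
    im=snap(n,n+'0.png'); T=im['camera_from_world']; print(n,-T[:3,:3].T@T[:3,3],im['camera_matrix'][0,0]); print(T[:3,:3].round(2))
s=env.state();print(s['position'],s['tool_rot'],s['wrist_force'],s['width'],s['time'])
E
```

```text
side [0.50654974 0.43327745 1.09959592] 477.57015174449356
[[-1.   -0.02 -0.  ]
 [-0.01  0.84 -0.54]
 [ 0.01 -0.54 -0.84]]
top [ 0.41798539 -0.21622534  1.05709525] 397.64392356106845
[[-0.   -1.    0.02]
 [-0.99 -0.   -0.13]
 [ 0.13 -0.02 -0.99]]
[ 0.16894158 -0.60107683  0.23043724] [ 9.90644542e-01  1.36464154e-01  2.55519678e-05 -9.61492262e-04] [-0.54683823 -0.52463401 -0.35923961] 0.9990690153997217 0.1
```

View pics/side0.png

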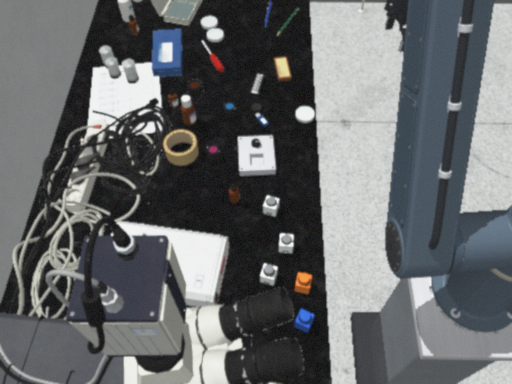

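View pics/top0.png

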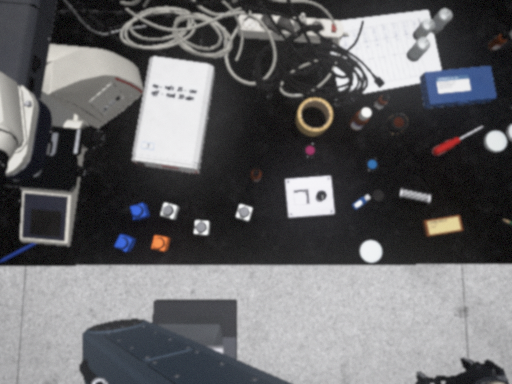

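The side view shows the three white switches at about (271,205), (286,242) and (268,273), with the box at (257,155). In the top view they are at (244,212), (202,228) and (169,211), with the box at (310,197) and the bottle at (256,175). The black cube and clear dish don't stand out, so I'll brighten the crops.

Run:
```python
from h import *
a=cv2.imread('pics/side0.png')[110:310,160:330];b=cv2.imread('pics/top0.png')[140:265,120:390]
g=lambda i:(255*(i/255.)**0.5).astype('uint8')
cv2.imwrite('pics/s1.png',cv2.resize(g(a),None,fx=3,fy=3,interpolation=2))
cv2.imwrite('pics/t1.png',cv2.resize(g(b),None,fx=2.9,fy=2.9,interpolation=2))
im=env.get_image('top');ims=env.get_image('side')
for nm,I,roi in(('top',im,(120,140,340,240)),('side',ims,(230,120,300,295))):
    f=I['frame'];hsv=cv2.cvtColor(f,cv2.COLOR_RGB2HSV)
    m=((hsv[:,:,2]>110)&(hsv[:,:,1]<60)).astype('uint8')
    k=np.zeros_like(m);k[roi[1]:roi[3],roi[0]:roi[2]]=1;m*=k
    for c in cv2.findContours(m,0,2)[0]:
        if cv2.contourArea(c)>60:
            r=cv2.minAreaRect(c);print(nm,np.round(r[0],1),np.round(r[1],1),round(r[2],1),cast(I,*r[0],0.04 if r[1][0]<25 else .024).round(4))
            if r[1][0]>25: print([cast(I,*p,0.024).round(3)[:2] for p in cv2.boxPoints(r)])
```

```text
top [201.2 227. ] [15.7 15.2] 6.3 [ 0.4563 -0.1039  0.04  ]
top [243.8 211.8] [14.9 15.1] 16.7 [ 0.495  -0.2119  0.04  ]
top [168.9 210. ] [16.3 14.7] 16.7 [ 0.4996 -0.021   0.04  ]
top [309.3 196.1] [40.4 48. ] 85.2 [ 0.5376 -0.3838  0.024 ]
[array([ 0.586, -0.317]), array([ 0.597, -0.444]), array([ 0.49, -0.45]), array([ 0.48 , -0.325])]
top [167.5 156. ] [32. 71.] 90.0 [ 0.6437 -0.0104  0.024 ]
[array([0.687, 0.084]), array([ 0.687, -0.103]), array([ 0.601, -0.105]), array([0.601, 0.081])]
side [267.9 273.5] [16.  19.4] 14.0 [ 0.4993 -0.0124  0.04  ]
side [285.5 242.5] [19. 15.] 90.0 [ 0.4567 -0.0947  0.04  ]
side [270.1 204.9] [15.8 18.7] 14.0 [ 0.4952 -0.2019  0.04  ]
side [256.2 154.6] [39.4 37.2] 87.3 [ 0.5353 -0.3756  0.024 ]
[array([ 0.593, -0.442]), array([ 0.486, -0.451]), array([ 0.48 , -0.312]), array([ 0.582, -0.305])]
```

View pics/s1.png

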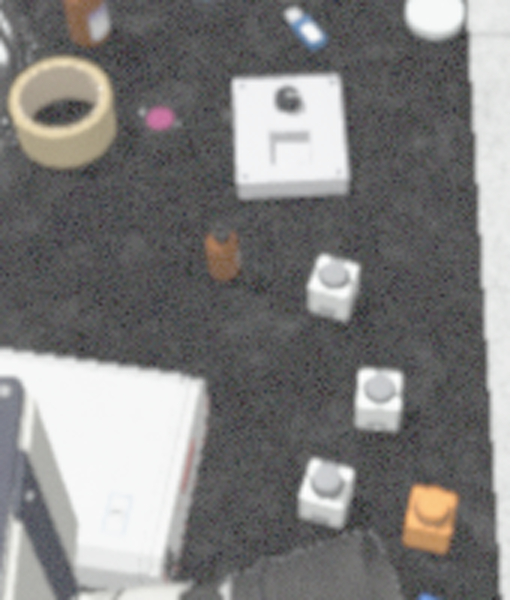

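View pics/t1.png

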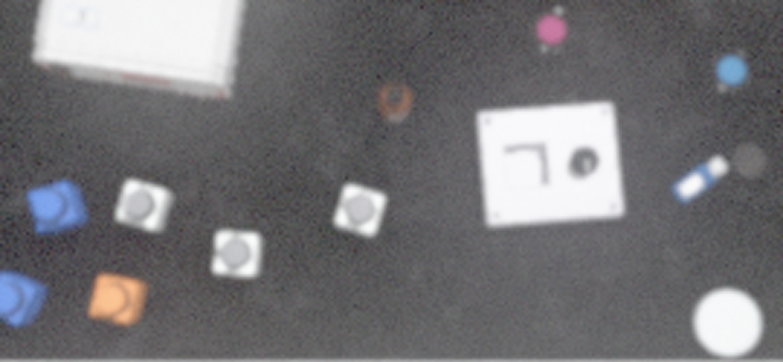

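The brightened crops show three white switches with grey keys. The socket is the L-shaded recess, at about (525,165) in the top crop, with the dial at (583,162), and the bottle is at (395,100). The cube and dish still aren't visible. I'll average frames, stretch the contrast, and triangulate the keys.

```bash
cat >> h.py <<'E'
def avg(name,n=8):
    ims=[env.get_image(name) for _ in range(n)]
    im=ims[0]; im['frame']=np.mean([i['frame'] for i in ims],0); return im
def tri(A,ua,B,ub):
    rows=[]
    for im,(u,v) in((A,ua),(B,ub)):
        P=im['camera_matrix']@im['camera_from_world'][:3]
        rows+=[u*P[2]-P[0],v*P[2]-P[1]]
    M=np.array(rows); return np.linalg.lstsq(M[:,:3],-M[:,3],rcond=None)[0]
E
python3 - <<'E'
from h import *
import pickle
A=avg('top');B=avg('side');pickle.dump((A,B),open('avg.pkl','wb'))
P=[(0.4563,-0.1039),(0.495,-.2119),(.4996,-.021)]
for p in P:
    out=[]
    for I in(A,B):
        c=proj(I,[*p,0.045]);s=8
        x0,y0=(c-11).astype(int)
        f=I['frame'][y0:y0+23,x0:x0+23].min(2).astype('float32')
        f=cv2.resize(f,None,fx=s,fy=s,interpolation=cv2.INTER_CUBIC)
        wm=(f>90).astype('uint8')
        c=max(cv2.findContours(wm,0,1)[0],key=cv2.contourArea)
        full=cv2.drawContours(np.zeros_like(wm),[c],-1,1,-1)
        r=cv2.minAreaRect(c)
        ins=cv2.erode(full,np.ones((25,25)))
        v=f[ins>0]; t,_=cv2.threshold(v.astype('uint8'),0,255,cv2.THRESH_OTSU)
        km=((f<t)&(ins>0)).astype('uint8'); km=cv2.morphologyEx(km,cv2.MORPH_OPEN,np.ones((17,17)))
        cs=cv2.findContours(km,0,1)[0]
        k=max(cs,key=cv2.contourArea);e=cv2.fitEllipse(k)
        topx=lambda q:(np.array(q)+.5)/s-.5+[x0,y0]
        out.append(topx(e[0]))
        print(topx(r[0]).round(2),np.round(np.array(r[1])/s,1),round(r[2],1),'t',t,'key',topx(e[0]).round(2),np.round(np.array(e[1])/s,1))
        bp=[cast(I,*topx(q),.04)[:2] for q in cv2.boxPoints(r)]
        d=bp[1]-bp[0];d2=bp[2]-bp[1]
        print('  rect world ang',np.degrees(np.arctan2(d[1],d[0])).round(1),np.linalg.norm(d).round(4),np.linalg.norm(d2).round(4),np.mean(bp,0).round(4))
    print(p,'tri',tri(A,out[0],B,out[1]).round(4))
for n,I,(x0,y0,x1,y1),k in(('t',A,(110,130,410,262),2.6),('s',B,(150,80,330,300),2.7)):
    f=np.clip(I['frame'][y0:y1,x0:x1]*5,0,255).astype('uint8')[:,:,::-1]
    cv2.imwrite(f'pics/{n}2.png',cv2.resize(f,None,fx=k,fy=k,interpolation=2))
a=cv2.imread('pics/t2.png');b=cv2.imread('pics/s2.png');b=cv2.resize(b,None,fx=.45,fy=.45)
E
python3 -c "
import cv2,numpy as np
a=cv2.imread('pics/t2.png');a=cv2.resize(a,None,fx=.55,fy=.7);b=cv2.imread('pics/s2.png')
h=max(a.shape[0],b.shape[0]);c=np.zeros((h,a.shape[1]+b.shape[1],3),'uint8');c[:a.shape[0],:a.shape[1]]=a;c[:b.shape[0],a.shape[1]:]=b
c=c[:600,:];c=cv2.resize(c,None,fx=800/c.shape[1],fy=800/c.shape[1]) if c.shape[1]>800 else c
cv2.imwrite('pics/c2.png',c);print(c.shape)"
```

```text
[201.21 226.95] [16.5 16. ] 5.3 t 185.0 key [200.72 226.96] [10.4 11.7]
  rect world ang -4.2 0.0405 0.0421 [ 0.4565 -0.1039]
[285.85 240.92] [15.9 17.5] 1.8 t 188.0 key [286.25 239.47] [ 9.9 10.8]
  rect world ang -91.7 0.0482 0.0397 [ 0.4557 -0.0993]
(0.4563, -0.1039) tri [ 0.4554 -0.1026  0.0409]
[243.7  211.89] [15.8 16. ] 17.0 t 189.0 key [243.45 212.  ] [10.8 11. ]
  rect world ang -16.7 0.0411 0.0406 [ 0.4948 -0.2118]
[270.44 204.24] [16.2 18.3] 16.1 t 184.0 key [271.24 201.86] [ 8.5 11.3]
  rect world ang -103.0 0.0549 0.043 [ 0.4944 -0.2043]
(0.495, -0.2119) tri [ 0.4932 -0.211   0.0407]
[168.86 210.22] [17.2 15.9] 17.4 t 178.0 key [167.77 210.45] [ 9.7 11.3]
  rect world ang -15.7 0.0402 0.0442 [ 0.4991 -0.0209]
[268.1  272.86] [16.8 19.2] 15.5 t 180.0 key [269.08 271.05] [10.6 12.6]
  rect world ang -103.5 0.0488 0.0404 [ 0.4988 -0.0142]
(0.4996, -0.021) tri [ 0.4973 -0.0182  0.0411]
(519, 800, 3)
```

View pics/c2.png

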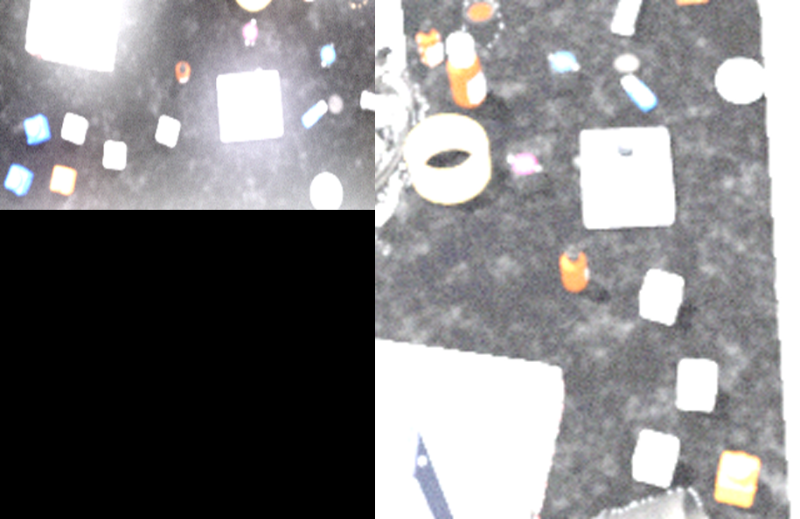

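No cube or dish lies near the switches or the box; a faint ring, possibly the dish, sits far off at (480,12), and the brown bottle is at about (573,270). I'll compute the approach to the middle switch, S2.

```bash
cat >> h.py <<'E'
from scipy.spatial.transform import Rotation as Ro
def go(x,y,z,yaw=None):
    s=env.state();R=Ro.from_quat(s['tool_rot']).as_matrix()
    d=R.T@(np.array([x,y,z])-s['position'])*100
    a=np.degrees(np.arctan2(R[1,0],R[0,0]))
    print('delta cm',d.round(2),'toolx ang',a.round(2),'tilt',R[2,2].round(4),end=' ')
    if yaw is not None:
        e=(yaw-a+90)%180-90; print('turn rad',round(-np.radians(e),3),end=' ')
    print()
E
python3 -c "
from h import *
go(.495,-.211,.231,-16.5); go(.495,-.211,.075,-16.5)
import pickle
A,B=pickle.load(open('avg.pkl','rb'))
for u,v in((200.72,226.96),(243.45,212),(167.77,210.45)): print(cast(A,u,v,.05).round(4))
for u,v in((286.25,239.47),(271.24,201.86),(269.08,271.05)): print(cast(B,u,v,.05).round(4))
print(cast(A,256,175,.07),cast(A,256,175,.07))
"
```

```text
delta cm [ 4.195e+01 -2.880e+01  3.000e-02] toolx ang 15.69 tilt -1.0 turn rad 0.562 
delta cm [ 41.95 -28.8   15.63] toolx ang 15.69 tilt -1.0 turn rad 0.562 
[ 0.4561 -0.1038  0.05  ]
[ 0.4938 -0.2112  0.05  ]
[ 0.4977 -0.0201  0.05  ]
[ 0.4552 -0.0979  0.05  ]
[ 0.4925 -0.2051  0.05  ]
[ 0.4966 -0.0143  0.05  ]
[ 0.58549706 -0.24268905  0.07      ] [ 0.58549706 -0.24268905  0.07      ]
```

>>> {"fn": "play_rows", "kwargs": {"steps": [[[5.2,-3.6,0,0],[5.2,-3.6,0,0],[5.2,-3.6,0,0],[5.2,-3.6,0,0],[5.2,-3.6,0,0],[5.2,-3.6,0,0],[5.2,-3.6,0,0],[5.2,-3.6,0,0]]], "claw": -1}}

```text
time: 2.0
position: [0.4892, -0.215, 0.2316]
tool_rot: [0.991, 0.136, 0.0, 0.0]
wrist_force: [0.9, -0.9, 0.8]
width: -0.0
grasp_force: 0.0
```

>>> {"fn": "play_rows", "kwargs": {"steps": [[[0,0,3,0.14],[0,0,3,0.14],[0,0,3,0.14],[0,0,3,0.14],[0,0,3,0]]]}}

```text
time: 2.62
position: [0.4882, -0.2168, 0.0806]
tool_rot: [0.99, -0.143, 0.0, 0.0]
wrist_force: [0.3, 0.5, 1.1]
width: 0.001
grasp_force: 0.0
```

```bash
python3 -c "
from h import *
go(.494,-.2105,.062,-16.5);s=env.state();print(s['position'],s['wrist_force'],s['time'])
A=snap('top');B=snap('side')
a=A['frame'][150:260,140:350];b=B['frame'][130:300,200:330]
a=cv2.resize(a,None,fx=2.2,fy=2.2,interpolation=2);b=cv2.resize(b,None,fx=2.6,fy=2.6,interpolation=2)
c=np.zeros((max(len(a),len(b)),a.shape[1]+b.shape[1],3),'uint8');c[:len(a),:a.shape[1]]=a;c[:len(b),a.shape[1]:]=b
cv2.imwrite('pics/p3.png',c[:,:,::-1]);print(c.shape)
"
```

```text
delta cm [ 0.38 -0.76  1.86] toolx ang -16.44 tilt -1.0 turn rad 0.001 
[ 0.48822235 -0.21675451  0.08060107] [0.30778175 0.51771652 1.05903972] 2.625
(442, 800, 3)
```

View pics/p3.png

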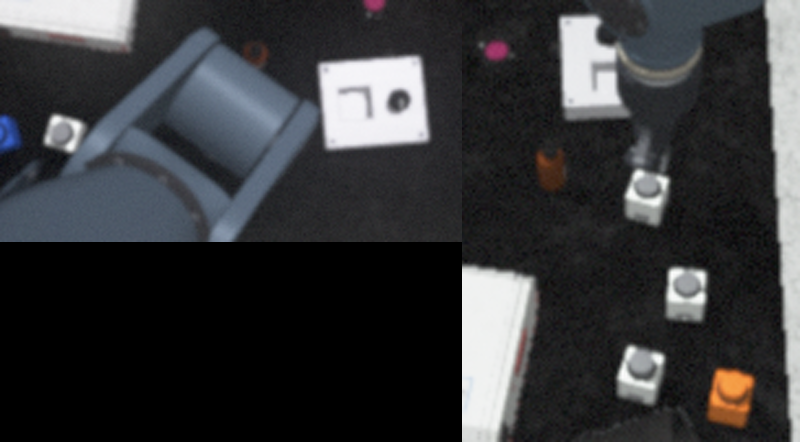

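The side view shows the closed fingers just above and behind S2's key at about (648,165), with the key at (648,187); the view from above is blocked by the arm. I'll move over the key.

>>> {"fn": "play_rows", "kwargs": {"steps": [[[0.4,-0.8,1,0],[0,0,0.7,0],[0,0,0,0],[0,0,0,0]]]}}

```text
time: 3.22
position: [0.4942, -0.2102, 0.0648]
tool_rot: [0.99, -0.143, 0.0, 0.0]
wrist_force: [-0.5, -0.5, 0.6]
width: 0.002
grasp_force: 0.0
```

>>> {"fn": "play_rows", "kwargs": {"steps": [[[0,0,0.1,0],[0,0,0.1,0],[0,0,0.1,0],[0,0,0,0]]]}}

```text
time: 3.72
position: [0.4939, -0.21, 0.0612]
tool_rot: [0.99, -0.143, -0.0, -0.0]
wrist_force: [0.4, 0.0, 1.3]
width: -0.001
grasp_force: 0.0
```

>>> {"fn": "play_rows", "kwargs": {"steps": [[[0,0,0.1,0],[0,0,0.1,0],[0,0,0.1,0],[0,0,0.1,0],[0,0,0,0]]]}}

```text
time: 4.35
position: [0.4939, -0.2099, 0.0572]
tool_rot: [0.99, -0.143, -0.0, -0.0]
wrist_force: [-0.2, -0.2, -0.2]
width: -0.001
grasp_force: 0.0
```

>>> {"fn": "play_rows", "kwargs": {"steps": [[[0,0,0.1,0],[0,0,0,0]]]}}

```text
time: 4.6
position: [0.4939, -0.21, 0.0562]
tool_rot: [0.99, -0.143, -0.0, -0.0]
wrist_force: [0.2, -0.6, -0.4]
width: 0.001
grasp_force: 0.0
```

>>> {"fn": "play_rows", "kwargs": {"steps": [[[0,0,0.1,0],[0,0,0,0]]]}}

```text
time: 4.85
position: [0.4939, -0.2099, 0.0552]
tool_rot: [0.99, -0.143, -0.0, -0.0]
wrist_force: [0.0, -0.0, -0.6]
width: 0.005
grasp_force: 0.0
```

>>> {"fn": "play_rows", "kwargs": {"steps": [[[0,0,0.1,0],[0,0,0,0]]]}}

```text
time: 5.1
position: [0.4939, -0.2099, 0.0542]
tool_rot: [0.99, -0.143, -0.0, -0.0]
wrist_force: [0.1, -0.6, 0.5]
width: 0.002
grasp_force: 0.0
```

>>> {"fn": "play_rows", "kwargs": {"steps": [[[0,0,0.1,0],[0,0,0,0]]]}}

```text
time: 5.35
position: [0.4939, -0.2099, 0.0532]
tool_rot: [0.99, -0.143, -0.0, -0.0]
wrist_force: [0.1, 1.0, -0.0]
width: -0.0
grasp_force: 0.0
```

>>> {"fn": "play_rows", "kwargs": {"steps": [[[0,0,0.1,0],[0,0,0,0]]]}}

```text
time: 5.6
position: [0.4939, -0.21, 0.0523]
tool_rot: [0.99, -0.143, -0.0, -0.0]
wrist_force: [0.2, 0.2, -0.3]
width: -0.001
grasp_force: 0.0
```

>>> {"fn": "play_rows", "kwargs": {"steps": [[[0,0,0.1,0],[0,0,0,0]]]}}

```text
time: 5.85
position: [0.4939, -0.21, 0.0512]
tool_rot: [0.99, -0.143, -0.0, -0.0]
wrist_force: [0.7, 0.1, 0.1]
width: -0.0
grasp_force: 0.0
```

>>> {"fn": "play_rows", "kwargs": {"steps": [[[0,0,0.1,0],[0,0,0,0]]]}}

```text
time: 6.1
position: [0.4939, -0.21, 0.0502]
tool_rot: [0.99, -0.143, -0.0, -0.0]
wrist_force: [-0.6, 0.3, -0.4]
width: 0.002
grasp_force: 0.0
```

>>> {"fn": "play_rows", "kwargs": {"steps": [[[0,0,0.1,0],[0,0,0,0]]]}}

```text
time: 6.35
position: [0.4939, -0.21, 0.0493]
tool_rot: [0.99, -0.143, -0.0, -0.0]
wrist_force: [-1.0, 0.0, 1.1]
width: -0.003
grasp_force: 0.0
```

>>> {"fn": "play_rows", "kwargs": {"steps": [[[0,0,0.1,0],[0,0,0,0]]]}}

```text
time: 6.6
position: [0.4939, -0.21, 0.0482]
tool_rot: [0.99, -0.143, -0.0, -0.0]
wrist_force: [0.2, 0.2, 0.2]
width: -0.008
grasp_force: 0.0
```

>>> {"fn": "play_rows", "kwargs": {"steps": [[[0,0,0.1,0],[0,0,0,0]]]}}

```text
time: 6.85
position: [0.494, -0.21, 0.0474]
tool_rot: [0.99, -0.143, 0.0, 0.0]
wrist_force: [-0.1, 0.4, 1.4]
width: -0.001
grasp_force: 0.6
```

>>> {"fn": "play_rows", "kwargs": {"steps": [[[0,0,0.1,0],[0,0,0,0]]]}}

```text
time: 7.1
position: [0.494, -0.21, 0.0465]
tool_rot: [0.99, -0.143, 0.0, 0.0]
wrist_force: [-0.8, 0.4, 3.2]
width: 0.004
grasp_force: 1.7
```

>>> {"fn": "play_rows", "kwargs": {"steps": [[[0,0,0.1,0],[0,0,0,0]]]}}

```text
time: 7.35
position: [0.494, -0.21, 0.0453]
tool_rot: [0.99, -0.143, 0.0, 0.0]
wrist_force: [-0.6, 0.8, 3.6]
width: 0.007
grasp_force: 1.6
```

>>> {"fn": "play_rows", "kwargs": {"steps": [[[0,0,0.1,0],[0,0,0,0]]]}}

```text
time: 7.6
position: [0.494, -0.21, 0.0441]
tool_rot: [0.99, -0.143, -0.0, -0.0]
wrist_force: [-0.2, -0.7, 1.3]
width: 0.001
grasp_force: 0.6
```

>>> {"fn": "play_rows", "kwargs": {"steps": [[[0,0,0.06,0],[0,0,0,0]]]}}

```text
time: 7.85
position: [0.4938, -0.2099, 0.0434]
tool_rot: [0.99, -0.143, -0.0, -0.0]
wrist_force: [0.2, 0.7, -0.9]
width: -0.002
grasp_force: 0.0
```

S2 peaked at about 4 N and clicked, so it's a light one. Next is S1.

```bash
python3 -c "
from h import *
go(.4555,-.1025,.060)"
```

```text
delta cm [-6.71 -9.22 -1.65] toolx ang -16.4 tilt -1.0
```

>>> {"fn": "play_rows", "kwargs": {"steps": [[[0,0,-2,0],[0,0,-1.6,0],[-2.2,-3.1,0,0],[-2.2,-3.1,0,0],[-2.3,-3.0,0,0],[0,0,1,0],[0,0,0.9,0],[0,0,0,0]]]}}

```text
time: 8.85
position: [0.4562, -0.1037, 0.06]
tool_rot: [0.99, -0.143, -0.0, 0.0]
wrist_force: [0.4, -0.6, -0.5]
width: 0.0
grasp_force: 0.0
```

>>> {"fn": "play_rows", "kwargs": {"steps": [[[0,0,0.1,0],[0,0,0.1,0],[0,0,0.1,0],[0,0,0,0]]]}}

```text
time: 9.35
position: [0.4556, -0.1029, 0.0577]
tool_rot: [0.99, -0.143, 0.0, 0.0]
wrist_force: [0.4, 0.2, -1.2]
width: -0.002
grasp_force: 0.0
```

>>> {"fn": "play_rows", "kwargs": {"steps": [[[0,0,0.1,0],[0,0,0,0]]]}}

```text
time: 9.6
position: [0.4556, -0.1028, 0.0567]
tool_rot: [0.99, -0.143, -0.0, -0.0]
wrist_force: [-0.3, -0.3, 0.3]
width: -0.001
grasp_force: 0.0
```

>>> {"fn": "play_rows", "kwargs": {"steps": [[[0,0,0.1,0],[0,0,0,0]]]}}

```text
time: 9.85
position: [0.4556, -0.1028, 0.0556]
tool_rot: [0.99, -0.143, -0.0, -0.0]
wrist_force: [-0.3, -1.2, -0.3]
width: 0.003
grasp_force: 0.0
```

>>> {"fn": "play_rows", "kwargs": {"steps": [[[0,0,0.1,0],[0,0,0,0]]]}}

```text
time: 10.1
position: [0.4556, -0.1028, 0.0546]
tool_rot: [0.99, -0.143, -0.0, -0.0]
wrist_force: [0.0, -0.2, -0.4]
width: -0.004
grasp_force: 0.0
```

>>> {"fn": "play_rows", "kwargs": {"steps": [[[0,0,0.1,0],[0,0,0,0]]]}}

```text
time: 10.35
position: [0.4556, -0.1028, 0.0537]
tool_rot: [0.99, -0.143, -0.0, -0.0]
wrist_force: [0.8, -0.6, -0.7]
width: 0.003
grasp_force: 0.0
```

>>> {"fn": "play_rows", "kwargs": {"steps": [[[0,0,0.1,0],[0,0,0,0]]]}}

```text
time: 10.6
position: [0.4556, -0.1028, 0.0526]
tool_rot: [0.99, -0.143, -0.0, -0.0]
wrist_force: [0.6, -0.7, 0.2]
width: 0.001
grasp_force: 0.0
```

>>> {"fn": "play_rows", "kwargs": {"steps": [[[0,0,0.1,0],[0,0,0,0]]]}}

```text
time: 10.85
position: [0.4556, -0.1028, 0.0516]
tool_rot: [0.99, -0.143, -0.0, -0.0]
wrist_force: [0.0, 0.3, -0.0]
width: 0.001
grasp_force: 0.0
```

>>> {"fn": "play_rows", "kwargs": {"steps": [[[0,0,0.1,0],[0,0,0,0]]]}}

```text
time: 11.1
position: [0.4556, -0.1028, 0.0506]
tool_rot: [0.99, -0.143, -0.0, -0.0]
wrist_force: [-0.9, -0.0, -0.1]
width: 0.003
grasp_force: 0.0
```

>>> {"fn": "play_rows", "kwargs": {"steps": [[[0,0,0.1,0],[0,0,0,0]]]}}

```text
time: 11.35
position: [0.4556, -0.1028, 0.0497]
tool_rot: [0.99, -0.143, -0.0, -0.0]
wrist_force: [-0.1, 0.6, 0.4]
width: 0.001
grasp_force: 0.0
```

>>> {"fn": "play_rows", "kwargs": {"steps": [[[0,0,0.1,0],[0,0,0,0]]]}}

```text
time: 11.6
position: [0.4556, -0.1028, 0.0486]
tool_rot: [0.99, -0.143, -0.0, -0.0]
wrist_force: [-0.1, 0.3, -0.2]
width: 0.004
grasp_force: 0.0
```

>>> {"fn": "play_rows", "kwargs": {"steps": [[[0,0,0.1,0],[0,0,0,0]]]}}

```text
time: 11.85
position: [0.4556, -0.1028, 0.0477]
tool_rot: [0.99, -0.143, -0.0, -0.0]
wrist_force: [0.0, -0.7, -0.7]
width: -0.001
grasp_force: 0.0
```

>>> {"fn": "play_rows", "kwargs": {"steps": [[[0,0,0.1,0],[0,0,0,0]]]}}

```text
time: 12.1
position: [0.4557, -0.1028, 0.047]
tool_rot: [0.99, -0.143, 0.0, 0.0]
wrist_force: [-0.2, 0.9, 4.8]
width: -0.006
grasp_force: 2.4
```

>>> {"fn": "play_rows", "kwargs": {"steps": [[[0,0,0.1,0],[0,0,0,0]]]}}

```text
time: 12.35
position: [0.4556, -0.1028, 0.0462]
tool_rot: [0.99, -0.143, 0.0, 0.0]
wrist_force: [-1.0, 0.4, 7.6]
width: 0.0
grasp_force: 3.6
```

>>> {"fn": "play_rows", "kwargs": {"steps": [[[0,0,0.1,0],[0,0,0,0]]]}}

```text
time: 12.6
position: [0.4556, -0.1028, 0.0452]
tool_rot: [0.99, -0.143, 0.0, 0.0]
wrist_force: [-0.7, -0.0, 6.6]
width: -0.001
grasp_force: 3.2
```

>>> {"fn": "play_rows", "kwargs": {"steps": [[[0,0,0.1,0],[0,0,0,0]]]}}

```text
time: 12.85
position: [0.4556, -0.1028, 0.0437]
tool_rot: [0.99, -0.143, -0.0, 0.0]
wrist_force: [-0.4, -0.3, 2.2]
width: 0.002
grasp_force: 0.4
```

>>> {"fn": "play_rows", "kwargs": {"steps": [[[0,0,0.06,0],[0,0,0,0]]]}}

```text
time: 13.1
position: [0.4557, -0.1028, 0.0429]
tool_rot: [0.99, -0.143, -0.0, -0.0]
wrist_force: [-0.3, -0.1, 0.9]
width: 0.004
grasp_force: 0.0
```

S1 clicked at about 8–10 N, so it looks like the stiff one. Now S3.

```bash
python3 -c "
from h import *
go(.4975,-.0190,.060)"
```

```text
delta cm [ 1.65 -9.22 -1.71] toolx ang -16.4 tilt -1.0
```

>>> {"fn": "play_rows", "kwargs": {"steps": [[[0,0,-2,0],[0,0,-1.6,0],[0.5,-3.1,0,0],[0.5,-3.1,0,0],[0.6,-3.0,0,0],[0,0,1,0],[0,0,0.9,0],[0,0,0,0]]]}}

```text
time: 14.1
position: [0.4957, -0.0196, 0.059]
tool_rot: [0.99, -0.143, -0.002, -0.0]
wrist_force: [-0.8, -1.2, 0.9]
width: -0.002
grasp_force: 0.0
```

>>> {"fn": "play_rows", "kwargs": {"steps": [[[0,0,0.1,0],[0,0,0.1,0],[0,0,0.1,0],[0,0,0,0]]]}}

```text
time: 14.6
position: [0.497, -0.0191, 0.0572]
tool_rot: [0.99, -0.143, 0.0, -0.0]
wrist_force: [0.2, -0.1, 0.5]
width: 0.001
grasp_force: 0.0
```

>>> {"fn": "play_rows", "kwargs": {"steps": [[[0,0,0.1,0],[0,0,0,0]]]}}

```text
time: 14.85
position: [0.4969, -0.019, 0.0561]
tool_rot: [0.99, -0.143, -0.0, -0.0]
wrist_force: [-0.1, -0.6, 0.6]
width: 0.0
grasp_force: 0.0
```

>>> {"fn": "play_rows", "kwargs": {"steps": [[[0,0,0.1,0],[0,0,0,0]]]}}

```text
time: 15.1
position: [0.4971, -0.019, 0.0552]
tool_rot: [0.99, -0.143, 0.0, -0.0]
wrist_force: [-0.5, 0.2, 1.8]
width: 0.003
grasp_force: 0.9
```

>>> {"fn": "play_rows", "kwargs": {"steps": [[[0,0,0.1,0],[0,0,0,0]]]}}

```text
time: 15.35
position: [0.4971, -0.0191, 0.0543]
tool_rot: [0.99, -0.143, 0.0, -0.0]
wrist_force: [0.3, 0.6, 3.2]
width: -0.003
grasp_force: 1.8
```

>>> {"fn": "play_rows", "kwargs": {"steps": [[[0,0,0.1,0],[0,0,0,0]]]}}

```text
time: 15.6
position: [0.497, -0.0191, 0.0531]
tool_rot: [0.99, -0.143, 0.0, -0.0]
wrist_force: [0.7, 1.2, 4.1]
width: -0.003
grasp_force: 1.5
```

>>> {"fn": "play_rows", "kwargs": {"steps": [[[0,0,0.1,0],[0,0,0,0]]]}}

```text
time: 15.85
position: [0.497, -0.0191, 0.0519]
tool_rot: [0.99, -0.143, -0.0, -0.0]
wrist_force: [1.3, 0.3, 0.2]
width: 0.001
grasp_force: 0.4
```

>>> {"fn": "play_rows", "kwargs": {"steps": [[[0,0,0.06,0],[0,0,0,0]]]}}

```text
time: 16.1
position: [0.4967, -0.0191, 0.0513]
tool_rot: [0.99, -0.143, -0.0, -0.0]
wrist_force: [-0.0, 0.6, -0.1]
width: -0.002
grasp_force: 0.0
```

S3 is light, peaking at about 4 N, so S1 is the stiff one. I'll lift clear and measure S1 and the socket more finely.

>>> {"fn": "play_rows", "kwargs": {"steps": [[[0,0,-3,0],[0,0,-5,0],[0,0,-5,0],[0,0,-3,0]]], "claw": 0.3}}

```text
time: 16.6
position: [0.4975, -0.0192, 0.2139]
tool_rot: [0.99, -0.143, 0.001, 0.0]
wrist_force: [0.2, 0.1, -1.0]
width: 0.649
grasp_force: 0.0
```

Run:
```python
from h import *
import pickle
A,B=pickle.load(open('avg.pkl','rb'))
vis=[]
for n,I in(('top',A),('side',B)):
    x0,y0=(280,170) if n=='top' else (232,126); w,h=(60,52) if n=='top' else(48,56)
    s=8
    g=I['frame'].mean(2).astype('float32')[y0:y0+h,x0:x0+w]
    f=cv2.resize(g,None,fx=s,fy=s,interpolation=cv2.INTER_CUBIC)
    vis.append(cv2.resize(np.clip(f,0,255).astype('uint8'),(400,400)))
    px=lambda q:(np.array(q)+.5)/s-.5+[x0,y0]
    wm=(f>120).astype('uint8');c=max(cv2.findContours(wm,0,1)[0],key=cv2.contourArea)
    r=cv2.minAreaRect(c);bp=np.array([cast(I,*px(q),.024)[:2] for q in cv2.boxPoints(r)])
    print(n,'box',bp.mean(0).round(4),'corners',bp.round(4).tolist())
    full=cv2.drawContours(np.zeros_like(wm),[c],-1,1,-1);ins=cv2.erode(full,np.ones((33,33)))
    wl=np.median(f[ins>0])
    for fr in(.85,.92):
        m=((f<fr*wl)&(ins>0)).astype('uint8')
        for c in cv2.findContours(m,0,1)[0]:
            if cv2.contourArea(c)<20*s*s*.5: continue
            r=cv2.minAreaRect(c);bp=np.array([cast(I,*px(q),.024)[:2] for q in cv2.boxPoints(r)])
            d=bp[1]-bp[0];e=bp[2]-bp[1]
            print('  blob',fr,round(wl),'ctr',bp.mean(0).round(4),np.linalg.norm(d).round(4),np.linalg.norm(e).round(4),'ang',np.degrees(np.arctan2(d[1],d[0])).round(1),'area',cv2.contourArea(c)/s/s, 'z36',cast(I,*px(r[0]),.036).round(4))
cv2.imwrite('pics/box.png',np.hstack(vis))
```

```text
top box [ 0.538  -0.3841] corners [[0.5854, -0.3174], [0.5962, -0.4443], [0.4902, -0.45], [0.4799, -0.3248]]
  blob 0.85 242 ctr [ 0.5384 -0.4139] 0.034 0.0287 ang -22.8 area 108.7578125 z36 [ 0.537  -0.4115  0.036 ]
  blob 0.85 242 ctr [ 0.5447 -0.3694] 0.03 0.0519 ang -40.7 area 75.0078125 z36 [ 0.5432 -0.3677  0.036 ]
  blob 0.92 242 ctr [ 0.539  -0.4138] 0.0327 0.0337 ang -89.9 area 124.03125 z36 [ 0.5375 -0.4115  0.036 ]
  blob 0.92 242 ctr [ 0.5366 -0.3626] 0.0418 0.0425 ang -83.9 area 101.8125 z36 [ 0.5352 -0.3609  0.036 ]
side box [ 0.5352 -0.3779] corners [[0.5933, -0.4422], [0.4856, -0.4507], [0.48, -0.3133], [0.5819, -0.3055]]
  blob 0.85 231 ctr [ 0.5314 -0.3206] 0.0834 0.0087 ang -174.5 area 55.9140625 z36 [ 0.5311 -0.3121  0.036 ]
  blob 0.85 231 ctr [ 0.5353 -0.3623] 0.0392 0.0378 ang -177.3 area 67.7265625 z36 [ 0.535  -0.3533  0.036 ]
  blob 0.85 231 ctr [ 0.5381 -0.4161] 0.0311 0.0406 ang -146.4 area 92.9296875 z36 [ 0.5378 -0.4064  0.036 ]
  blob 0.92 231 ctr [ 0.5295 -0.3222] 0.0878 0.0169 ang -169.3 area 70.953125 z36 [ 0.5293 -0.3137  0.036 ]
  blob 0.92 231 ctr [ 0.5352 -0.3621] 0.0413 0.0413 ang -176.6 area 85.9453125 z36 [ 0.5349 -0.353   0.036 ]
  blob 0.92 231 ctr [ 0.5368 -0.4179] 0.0335 0.0417 ang -179.1 area 104.6015625 z36 [ 0.5364 -0.4082  0.036 ]
```

View pics/box.png

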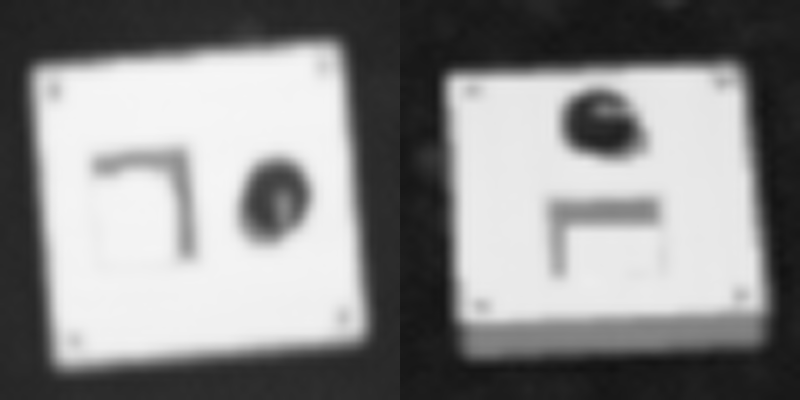

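Both views put the socket centre at about (0.536, -0.3625), with the box turned about +4.6°. The dial is on the -y side. I'll squeeze S1 along y first to centre it, then grip it along x so the fingers stay clear of the dial.

```bash
python3 -c "
from h import *
go(.4558,-.1035,.09,-3.5);print(env.state()['joint_pos'])"
```

```text
delta cm [-1.66  9.26 12.38] toolx ang -16.4 tilt -1.0 turn rad -0.225 
[-2.63440822e-01  3.80941414e-01  1.76744529e+00 -7.01203752e-05
  9.90191464e-01  1.59356066e+00]
```

>>> {"fn": "play_rows", "kwargs": {"steps": [[[-0.55,3.1,0,0],[-0.55,3.1,0,0],[-0.55,3.05,0,0],[0,0,4,-0.112],[0,0,4,-0.113],[0,0,4.4,0],[0,0,0,0]]]}}

```text
time: 17.48
position: [0.4526, -0.1021, 0.0851]
tool_rot: [1.0, -0.031, -0.004, -0.002]
wrist_force: [-0.4, 0.4, -0.2]
width: 0.654
grasp_force: 0.0
```

```bash
python3 -c "
from h import *
go(.4558,-.1035,.016,-3.5);print(env.state()['position'])"
```

```text
delta cm [0.38 0.14 6.91] toolx ang -3.52 tilt -1.0 turn rad -0.0 
[ 0.45259034 -0.10212672  0.08510356]
```

>>> {"fn": "play_rows", "kwargs": {"steps": [[[0,0,0,0],[0,0,0,0]]]}}

```text
time: 17.73
position: [0.4562, -0.1036, 0.0892]
tool_rot: [1.0, -0.03, 0.002, 0.001]
wrist_force: [0.2, 0.1, -0.7]
width: 0.646
grasp_force: 0.0
```

Run:
```python
from h import *
go(.4558,-.1035,.016,-3.5);print(env.state()['position'])
A=snap('side')
cv2.imwrite('pics/s5.png',cv2.resize(A['frame'][190:300,220:340,::-1],None,fx=5,fy=5,interpolation=2))
```

```text
delta cm [-0.06 -0.02  7.32] toolx ang -3.49 tilt -1.0 turn rad 0.0 
[ 0.45617944 -0.10361221  0.0891952 ]
```

View pics/s5.png

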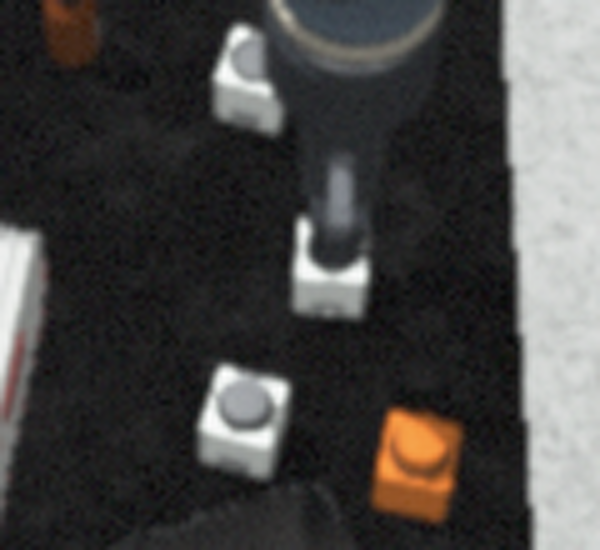

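The finger at (340,230) sits in line with S1 at (332,285). I'll descend and squeeze gently along y.

>>> {"fn": "play_rows", "kwargs": {"steps": [[[0,0,2.5,0],[0,0,2.5,0],[0,0,1.5,0],[0,0,0.8,0],[0,0,0,0],[0,0,0,0]]]}}

```text
time: 18.52
position: [0.4554, -0.1033, 0.015]
tool_rot: [1.0, -0.031, 0.0, 0.0]
wrist_force: [0.8, -1.1, -0.0]
width: 0.647
grasp_force: 0.0
```

>>> {"fn": "play_rows", "kwargs": {"steps": [[[0,0,0,0],[0,0,0,0],[0,0,0,0],[0,0,0,0],[0,0,0,0]]], "claw": -0.3, "newtons": 20}}

```text
time: 19.15
position: [0.4555, -0.1034, 0.0151]
tool_rot: [1.0, -0.031, 0.001, 0.0]
wrist_force: [-0.5, 0.2, 6.0]
width: 0.393
grasp_force: 21.0
```

>>> {"fn": "play_rows", "kwargs": {"steps": [[[0,0,0,0],[0,0,0,0],[0,0,0,0],[0,0,-1.5,0],[0,0,-2.5,0],[0,0,-1,0]]], "claw": 0.3}}

```text
time: 19.9
position: [0.4557, -0.1034, 0.0662]
tool_rot: [1.0, -0.031, 0.001, 0.001]
wrist_force: [0.7, 0.5, -0.2]
width: 0.647
grasp_force: 0.0
```

>>> {"fn": "play_rows", "kwargs": {"steps": [[[0,0,0,-0.175],[0,0,0,-0.175],[0,0,0,-0.175],[0,0,0,-0.175],[0,0,0,-0.175],[0,0,0,-0.175],[0,0,0,-0.175],[0,0,0,-0.175]]]}}

```text
time: 20.9
position: [0.455, -0.1031, 0.0648]
tool_rot: [0.782, 0.623, 0.0, 0.0]
wrist_force: [0.4, 0.8, 1.0]
width: 0.649
grasp_force: 0.0
```

>>> {"fn": "play_rows", "kwargs": {"steps": [[[0,0,0,-0.171],[0,0,0,0],[0,0,0,0]]]}}

```text
time: 21.28
position: [0.455, -0.1031, 0.0646]
tool_rot: [0.729, 0.684, 0.0, 0.0]
wrist_force: [-0.8, 0.2, 0.1]
width: 0.652
grasp_force: 0.0
```

```bash
python3 -c "
from h import *
go(.4555,-.1034,.016,86.5);print(env.state()['position'])"
```

```text
delta cm [-0.02  0.05  4.86] toolx ang 86.37 tilt -1.0 turn rad -0.002 
[ 0.45500351 -0.10314398  0.06463731]
```

>>> {"fn": "play_rows", "kwargs": {"steps": [[[-0.02,0.05,2,0],[0,0,2,0],[0,0,0.9,0],[0,0,0,0],[0,0,0,0]]]}}

```text
time: 21.9
position: [0.4558, -0.1035, 0.0159]
tool_rot: [0.728, 0.685, 0.0, 0.0]
wrist_force: [-0.0, 1.2, 0.6]
width: 0.65
grasp_force: 0.0
```

>>> {"fn": "play_rows", "kwargs": {"steps": [[[0,0,0,0],[0,0,0,0],[0,0,0,0],[0,0,0,0],[0,0,0,0]]], "claw": -0.5, "newtons": 40}}

```text
time: 22.52
position: [0.4558, -0.1035, 0.0162]
tool_rot: [0.728, 0.685, 0.0, 0.001]
wrist_force: [-0.5, 0.4, 5.6]
width: 0.392
grasp_force: 41.1
```

>>> {"fn": "play_rows", "kwargs": {"steps": [[[0,0,-1,0],[0,0,-3,0],[0,0,-4,0],[0,0,0,0],[0,0,0,0]]]}}

```text
time: 23.15
position: [0.4551, -0.1032, 0.0954]
tool_rot: [0.728, 0.685, -0.0, -0.0]
wrist_force: [0.3, 0.9, -2.4]
width: 0.39
grasp_force: 40.4
```

```bash
python3 -c "
from h import *
go(.536,-.3625,.095,94.6);print(env.state()['position'],env.state()['width'])"
```

```text
delta cm [-25.39   9.66   0.03] toolx ang 86.51 tilt -1.0 turn rad -0.141 
[ 0.45508411 -0.10315932  0.09539639] 0.3901922233947817
```

>>> {"fn": "play_rows", "kwargs": {"steps": [[[-3.6,1.4,0,0],[-3.6,1.4,0,0],[-3.6,1.4,0,0],[-3.6,1.4,0,0],[-3.6,1.4,0,0],[-3.6,1.35,0,0],[-3.6,1.3,0,0],[-0.2,0,0,-0.141]]]}}

```text
time: 24.15
position: [0.5364, -0.3657, 0.0933]
tool_rot: [0.678, 0.735, -0.0, -0.0]
wrist_force: [-0.5, -0.0, -1.3]
width: 0.387
grasp_force: 40.3
```

>>> {"fn": "play_rows", "kwargs": {"steps": [[[0,0,0,0],[0,0,0,0],[0,0,0,0]]]}}

```text
time: 24.52
position: [0.5361, -0.3619, 0.095]
tool_rot: [0.678, 0.735, 0.0, -0.001]
wrist_force: [-0.5, 0.1, -1.6]
width: 0.386
grasp_force: 40.3
```

```bash
python3 -c "
from h import *
go(.536,-.3625,.06,94.6);print(env.state()['position'])"
```

```text
delta cm [-0.07 -0.01  3.5 ] toolx ang 94.56 tilt -1.0 turn rad -0.001 
[ 0.53607381 -0.36185941  0.09499655]
```

>>> {"fn": "play_rows", "kwargs": {"steps": [[[-0.06,0,2.5,0],[0,0,1.5,0],[0,0,1.2,0],[0,0,0,0],[0,0,0,0]]]}}

```text
time: 25.15
position: [0.5368, -0.3637, 0.0439]
tool_rot: [0.678, 0.735, -0.0, 0.001]
wrist_force: [0.2, 0.6, -1.1]
width: 0.39
grasp_force: 40.3
```

Run:
```python
from h import *
s=env.state();print(s['position'])
A=avg('side',4)
p=s['position']; R=Ro.from_quat(s['tool_rot']).as_matrix()
f=A['frame'].astype('uint8')[110:190,210:300,::-1].copy()
k=7;f=cv2.resize(f,None,fx=k,fy=k,interpolation=2)
for c,z,col in(((.536,-.3625),.024,(0,0,255)),):
    t=np.radians(4.6);r=np.array([[np.cos(t),-np.sin(t)],[np.sin(t),np.cos(t)]])
    q=[proj(A,[*(np.array(c)+r@np.array(v)*.019),z]) for v in((1,1),(1,-1),(-1,-1),(-1,1))]
    cv2.polylines(f,[np.int32([(u-[210,110]+.5)*k for u in q])],True,col,1)
cv2.imwrite('pics/s6.png',f)
```

```text
[ 0.53676452 -0.36369347  0.04394481]
```

View pics/s6.png

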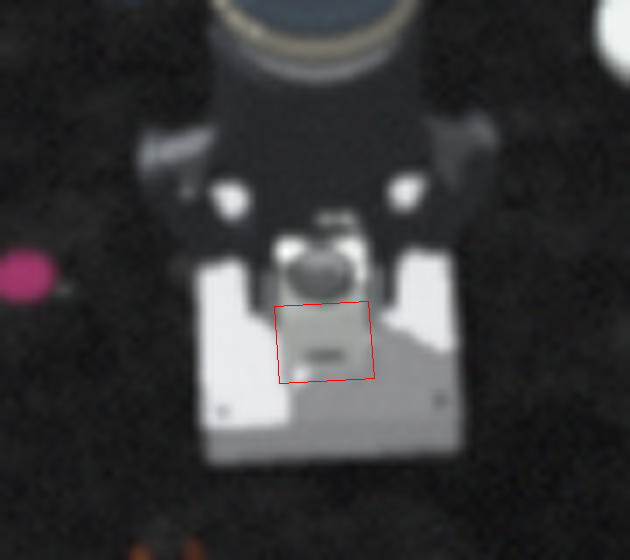

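The switch hangs over the socket: its front face spans columns 278–372, matching the projected socket outline at 276–374, and its lower edge at row 365 is about where expected. I'll do a small correction and lower it.

```bash
python3 -c "
from h import *
go(.536,-.3625,.026,94.6);print(env.state()['position'])"
```

```text
delta cm [ 0.13 -0.07  1.82] toolx ang 94.58 tilt -1.0 turn rad -0.0 
[ 0.53675014 -0.36373672  0.0442099 ]
```

>>> {"fn": "play_rows", "kwargs": {"steps": [[[0.12,-0.07,0,0],[0,0,0.2,0],[0,0,0.2,0],[0,0,0,0]]]}}

```text
time: 25.85
position: [0.5354, -0.3621, 0.0392]
tool_rot: [0.678, 0.735, 0.0, -0.0]
wrist_force: [0.1, -0.2, -1.2]
width: 0.39
grasp_force: 40.3
```

>>> {"fn": "play_rows", "kwargs": {"steps": [[[0,0,0.2,0],[0,0,0.2,0],[0,0,0,0]]]}}

```text
time: 26.22
position: [0.5355, -0.3621, 0.0352]
tool_rot: [0.678, 0.735, 0.0, -0.0]
wrist_force: [0.1, 0.4, -1.8]
width: 0.388
grasp_force: 40.3
```

>>> {"fn": "play_rows", "kwargs": {"steps": [[[0,0,0.2,0],[0,0,0.2,0],[0,0,0.2,0],[0,0,0,0]]]}}

```text
time: 26.72
position: [0.5354, -0.3621, 0.0292]
tool_rot: [0.678, 0.735, 0.0, -0.0]
wrist_force: [-0.0, 0.1, -1.2]
width: 0.386
grasp_force: 40.3
```

>>> {"fn": "play_rows", "kwargs": {"steps": [[[0,0,0.1,0],[0,0,0.1,0],[0,0,0,0]]]}}

```text
time: 27.1
position: [0.5355, -0.3622, 0.0274]
tool_rot: [0.678, 0.735, -0.0, -0.0]
wrist_force: [-0.1, -0.7, -1.1]
width: 0.389
grasp_force: 40.3
```

>>> {"fn": "play_rows", "kwargs": {"steps": [[[0,0,0.1,0],[0,0,0,0]]]}}

```text
time: 27.35
position: [0.5356, -0.3622, 0.0264]
tool_rot: [0.678, 0.735, -0.0, -0.0]
wrist_force: [-0.3, 0.5, -2.2]
width: 0.387
grasp_force: 40.3
```

>>> {"fn": "play_rows", "kwargs": {"steps": [[[0,0,0.05,0],[0,0,0,0]]]}}

```text
time: 27.6
position: [0.5356, -0.3623, 0.0263]
tool_rot: [0.678, 0.735, -0.0, 0.0]
wrist_force: [-0.1, 0.6, -0.1]
width: 0.389
grasp_force: 40.6
```

>>> {"fn": "play_rows", "kwargs": {"steps": [[[0,0,0.05,0],[0,0,0,0]]]}}

```text
time: 27.85
position: [0.5356, -0.3623, 0.0263]
tool_rot: [0.678, 0.735, -0.0, 0.0]
wrist_force: [-1.7, 1.1, 6.0]
width: 0.389
grasp_force: 41.1
```

It's on the socket floor at TCP 0.0263, as expected. Releasing and lifting clear.

>>> {"fn": "play_rows", "kwargs": {"steps": [[[0,0,0,0],[0,0,0,0],[0,0,0,0],[0,0,0,0]]], "claw": 0.2}}

```text
time: 28.35
position: [0.5356, -0.3623, 0.0253]
tool_rot: [0.678, 0.735, 0.0, -0.0]
wrist_force: [-0.3, 0.2, 0.6]
width: 0.604
grasp_force: 0.0
```

>>> {"fn": "play_rows", "kwargs": {"steps": [[[0,0,-1,0],[0,0,-2,0],[0,0,-4,0],[0,0,-5,0],[0,0,-5,0],[4,0,0,0],[4,0,0,0],[4,0,0,0]]]}}

```text
time: 29.35
position: [0.5261, -0.2417, 0.1976]
tool_rot: [0.678, 0.735, 0.0, 0.001]
wrist_force: [0.3, -0.3, 0.1]
width: 0.594
grasp_force: 0.0
```

>>> {"fn": "play_rows", "kwargs": {"steps": [[[5,3,0,0],[5,3,0,0],[5,3,0,0],[5,3,0,0],[0,0,0,0],[0,0,0,0],[0,0,0,0]]]}}

```text
time: 30.22
position: [0.6292, -0.0351, 0.1961]
tool_rot: [0.679, 0.734, -0.0, 0.0]
wrist_force: [0.2, 0.2, -0.5]
width: 0.6
grasp_force: 0.0
```

Run:
```python
from h import *
print(env.state()['position'],env.state()['time'])
A=avg('side',4);B=avg('top',4)
a=cv2.resize(A['frame'].astype('uint8')[125:295,220:320],None,fx=3.5,fy=3.5,interpolation=2)
b=cv2.resize(B['frame'].astype('uint8')[160:250,150:345],None,fx=2.25,fy=2.25,interpolation=2)
c=np.zeros((max(len(a),len(b)),a.shape[1]+b.shape[1],3),'uint8');c[:len(a),:a.shape[1]]=a;c[:len(b),a.shape[1]:]=b
cv2.imwrite('pics/f.png',c[:,:,::-1]);print(c.shape)
```

```text
[ 0.62916578 -0.0351204   0.19608689] 30.225
(595, 789, 3)
```

View pics/f.png

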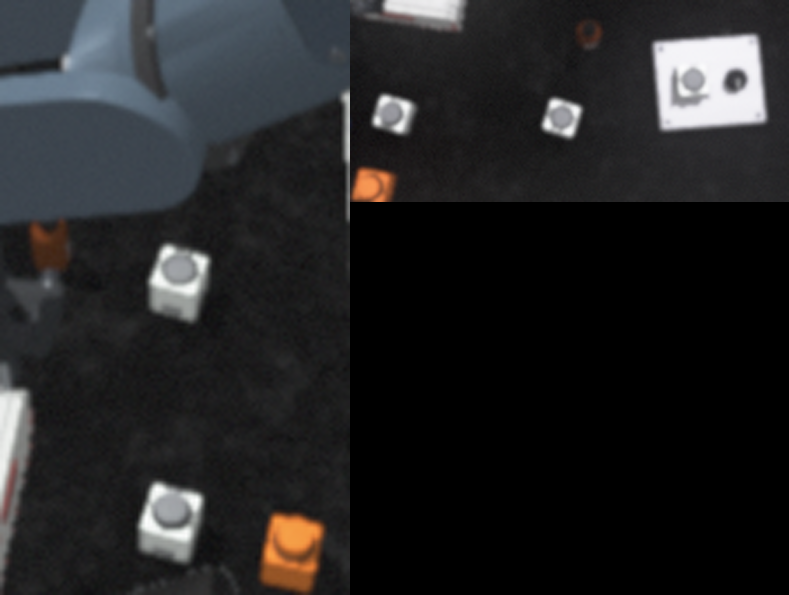

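From above, the stiff switch sits square in the socket at about (692,79). The light switches at (562,117) and (393,115) and the bottle at (588,33) haven't moved. All three keys clicked and the arm is clear.

```bash
python3 -c "
from rig import env
print(env.finish_job())"
```

```text
the job is handed in; nothing more can be done
None
```

I handed the job in at about 30 s with all three keys clicked down and the stiff switch (about 8–10 N) seated upright in the socket; the two light switches and the bottle look unmoved, I never clearly identified the cube or dish in the images, and the hand-in returned no verdict.

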